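# Bolt the medicine lockbox

### The job

Bolt the grey medicine lockbox: with the outside of the closed fingers, push the black knob on its lid along the straight slot to the corner, then push it sideways down the short branch as far as it will go, and leave it there. Only push the knob: do not take it between the fingers or pull it up. Leave the weights on the lid and the packets and tape roll around the box where they are.

Things in the scene. Friction and masses are not known exactly. Their poses are not given: they have to be found in the camera images.
- lockbox: Fixed grey steel lockbox on a wooden board 55 mm thick, 200 mm (its x) x 260 mm (its y) x 58 mm high, round key lock on the front (-x) face. Origin: centre of the underside; x to the hinged back, y to the box's left, z up. A bare steel plate on the lid's right part (centre at x 0, y -45 mm; 140 x 120 mm; top 58 mm above the origin) has an L-shaped slot 18 mm wide. Weights stand on the left part
- slot_corner (a point): Corner of the slot, at the plate's top: box x +35, y -23, z 58 mm; axes as the box. The long branch runs from here 70 mm towards the front (-x); the short branch runs 44 mm to the box's right (-y). These are positions of the knob's axis, which has about 2 mm of play sideways in both branches
- slot_end (a point): Where the knob's axis is when the knob stands fully home at the closed end of the short branch, at the plate's top: box x +35, y -67, z 58 mm; axes as the box
- knob (a point): Centre of the black bolt knob: round, diameter 30 mm, 22 mm tall (61 to 83 mm above the box's underside; this point at 72 mm), on a 14 mm stem in the slot. A flange below the plate keeps it captive, with 5 mm of vertical play and a few degrees of tilt. 0.25 kg, light friction, no spring, stays where it is left. Starts in the front part of the long branch
- weight_big: Brass-coloured weight with a knob, 34 mm diameter, 44 mm tall, standing on the lid's left part, towards the front; origin at its underside. Bystander
- weight_small: Brass-coloured weight with a knob, 22 mm diameter, 32 mm tall, standing on the lid's left part, towards the back; origin at its underside. Bystander
- packet_a: Paper packet tied with string, 87 x 117 x 50 mm, on the board to one side of the box; origin at its underside. Bystander
- packet_c: Paper packet tied with string, 80 x 102 x 44 mm, on the board to the other side; origin at its underside. Bystander
- tape_roll: Roll of tape lying flat, 96 mm diameter, 48 mm tall, on the board at the front right; origin at its underside. Bystander

How it is judged:
By the outcome, as a careful person would: the job done as asked, in the order asked, and still so for the second after the job is handed in, with the robot touching nothing.
It also fails if it takes over 40 s, if anything falls off the work surface, if the arm or the gripper's body presses on something with over 40 N, if the wrist force passes 120 N, or if a joint passes its speed limit or range.

### The arm

A 6-joint arm with a two-finger parallel gripper is mounted at the origin on a cart in front of the work surface, level with it; the furniture and walls round the work are solid. World frame = base frame: x ahead of the robot, y to its left, z up, the work surface at z = 0. Lengths are in mm, angles in rad, forces in N, time in s.
With the tool pointing down it reaches from about 275 to 825 mm from the base axis. Payload 4.9 kg.
Tool frame: the origin (TCP) lies midway between the tips of the shut fingers; the grasp point (between the pads) lies 19 mm behind it (ctrl.grasp_offset is the distance from the TCP to the grasp point, in mm); z points along the fingers, y is the direction in which the jaws open and shut (so a half turn about z gives the same grasp; the last joint's range is limited). The gripper opens to 85 mm and grips with 20 to 120 N. Pads are 22 mm wide; open, the fingers measure 114 mm over their backs; the gripper's body (76 mm by 85 mm) begins 54 mm behind the grasp point. The pads swing forward as they close: fully open they stand 13 mm farther back than shut.
Start: joints at [1.115, 0.326, -0.193, 1.052, 0, 1.437], TCP at [173.946, 521.787, 231.281] pointing down, gripper open.
Joint ranges: [-2.65, 2.65], [-0.97, 1.79], [-1.3, 1.35], [-1.93, 2.1], [-1.47, 1.37], [-3.14, 3.14]. Speed limits (rad/s): [2.57, 2.57, 3.14, 3.14, 3.14, 3.14].

### API

Orientations are given as a unit quaternion [x, y, z, w].
In Python, from rig import ctrl gives the robot as it stands.
- The arm moves only by the shell command python3 -m inch 'ROWS' [FORCE]. ROWS is text: rows parted by semicolons, each of 5 numbers parted by spaces: the shift along the tool's x, y, z in m, then the turn about the tool's z in rad, then the opening, from -1 (shut) to 1 (fully open). In form: x y z spin grip; .... A call has 1 to 8 rows; each row is the pose to reach, as a shift and turn from the pose commanded when the call began, along the tool's axes at that moment; what a row does not reach only later rows make up. A row lasts 1/8 s, in which the tool goes at most 62.5 mm and 10.7 degrees, less where a joint would pass 70% of its speed; a pose out of reach is approached as far as the arm can. A call with a gripper value outside its range is refused whole. The fingers move at their own pace and stop on an object; FORCE is the grip in N (left out, the last holds). Time passes only in rows, so rows that repeat a pose let the fingers close. It gives the time, the measured TCP pose, the force and the opening at its end, in the units of the state.
- ctrl.get_obs(): the state, without advancing time (a new reading comes with each control period).
- ctrl.camera(name): name is "side" or "top"; returns a dict with "color" (400x640x3 uint8, red, green, blue), "fx", "fy", "cx", "cy" (pixels), "D" ([k1, k2, p1, p2, k3] as OpenCV has them; the pictures are not rectified), "rvec" (rotation vector, rad) and "tvec" (3), from world to camera coordinates, as OpenCV has them. Camera axes: x right, y down, z forward; pixel columns grow to the right and rows downward; lengths in mm; the calibration is good to about 2 mm. A picture is of the moment at which its call begins. There is no depth.
- ctrl.close_job(): hands the job in, once; it reports no verdict.
Trained networks look in a picture, given as the dict that the camera call returned (one of the last four; its "shot" number tells which), for a name from the list of things; names that differ only in an ending like _2 or _b are one class to them, and where a whole thing is asked for, a point or a joint stands for the part that bears it (a point fixed in the world has none). Each returns a list of dicts, best first, with "conf" (0 to 1); they miss things now and then, are a little off and sometimes report something else, mostly with a low value. They report only what shows in the picture. A call takes as long as a camera call.
- ctrl.boxes_of(name, picture): "at" ([column, row] in pixels, amid what is visible of it).
- ctrl.cut_out(name, picture): "pixels" (400x640 bool, what is visible of it) and "at" ([column, row] in pixels, amid what is visible of it).
- ctrl.mark_of(name, picture): "at" ([column, row] in pixels: a listed point, or the origin of a listed thing).
The state is a dict: "clock": time; "qpos": joint angles; "qd": joint speeds; "effort": joint torques, N m; "eef_pos": TCP position; "orientation": TCP orientation; "wrist_force": force on the tool from outside, world axes, zero at the start; "moment": the same for the moment, N m; "opening": opening from 0.0 (shut) to 1.0 (fully open).
Only numpy, scipy, OpenCV 4.12 (cv2) and the standard library are available. Lean on these libraries where they do the work, as an engineer would, in place of code of your own. Each camera call takes 0.05 s, during which the arm holds its last target. There are 200 camera calls.

## Working session

There is one attempt and no reset: what is moved stays moved. The work goes in short steps, Python scripts to look and compute and a shell command to move; the robot and the scene stay as the last step left them, time stands still between calls to the robot, and variables do not carry over. Pictures are saved under pics/ and viewed, and the job is handed in when it is done.

```bash
mkdir -p pics; ls
cat > h.py <<'E'
import numpy as np, cv2
from rig import ctrl
from scipy.spatial.transform import Rotation as R
def cam(n,save=None):
    p=ctrl.camera(n)
    if save: cv2.imwrite('pics/'+save,p['color'][:,:,::-1])
    return p
def K(p): return np.array([[p['fx'],0,p['cx']],[0,p['fy'],p['cy']],[0,0,1.]])
def ray(p,at):
    u=cv2.undistortPoints(np.array([[at]],float),K(p),np.array(p['D'],float))[0,0]
    M=cv2.Rodrigues(np.array(p['rvec'],float))[0]; t=np.array(p['tvec'],float).ravel()
    d=M.T@np.array([u[0],u[1],1]); return -M.T@t, d/np.linalg.norm(d)
def onz(p,at,z):
    c,d=ray(p,at); return c+d*(z-c[2])/d[2]
def tri(*pa):
    A=np.zeros((3,3));b=np.zeros(3);rs=[ray(p,a) for p,a in pa]
    for c,d in rs: Q=np.eye(3)-np.outer(d,d);A+=Q;b+=Q@c
    x=np.linalg.solve(A,b); return x,[round(float(np.linalg.norm(np.cross(x-c,d))),1) for c,d in rs]
def proj(p,X): return cv2.projectPoints(np.array(X,float).reshape(-1,1,3),np.array(p['rvec'],float),np.array(p['tvec'],float),K(p),np.array(p['D'],float))[0][:,0]
E
python3 - <<'E'
from h import *
np.set_printoptions(precision=1,suppress=True)
s=cam('side','s0.png');t=cam('top','t0.png')
for n in ['lockbox','slot_corner','slot_end','knob','weight_big','weight_small','packet_a','packet_c','tape_roll']:
    a=ctrl.mark_of(n,s);b=ctrl.mark_of(n,t)
    print(n,[(x['at'],round(x['conf'],2)) for x in a[:2]],[(x['at'],round(x['conf'],2)) for x in b[:2]])
    if a and b: print(tri((s,a[0]['at']),(t,b[0]['at'])))
o=ctrl.get_obs();print(o)
print(R.from_quat(o['orientation']).as_matrix())
E
```

```text
pics
lockbox [([299.9, 217.3], 0.81)] [([321.3, 181.6], 0.89)]
(array([572.1, -16.3,  58.9]), [4.4, 4.4])
slot_corner [([291.3, 198.9], 0.83), ([287.8, 282.1], 0.67)] [([323.7, 161.0], 0.9)]
(array([610.7, -21.6, 122.3]), [8.2, 8.2])
slot_end [([286.2, 197.4], 0.71)] [([338.2, 157.5], 0.79)]
(array([627.8, -66.2, 110.4]), [5.3, 5.3])
knob [([307.0, 194.6], 0.37)] [([332.1, 183.4], 0.64), ([299.0, 199.9], 0.51)]
(array([552. , -47. , 125.2]), [1.9, 1.9])
weight_big [([318.0, 208.4], 0.67)] [([428.0, 176.7], 0.51), ([294.3, 197.5], 0.41)]
(array([ 563.4, -374.3,  -40.9]), [41.9, 41.9])
weight_small [([291.9, 213.7], 0.41)] [([282.1, 165.7], 0.47)]
(array([597.8, 103.6, 122.4]), [5.6, 5.6])
packet_a [([301.3, 186.4], 0.86), ([285.4, 283.8], 0.59)] [([196.6, 176.5], 0.87), ([432.8, 175.9], 0.84)]
(array([545.5, 321.2, 275.5]), [6.9, 6.9])
packet_c [([301.3, 186.4], 0.86), ([285.4, 283.8], 0.59)] [([196.6, 176.5], 0.87), ([432.8, 175.9], 0.84)]
(array([545.5, 321.2, 275.5]), [6.9, 6.9])
tape_roll [([351.9, 183.4], 0.67)] [([432.5, 236.3], 0.59)]
(array([ 392.6, -361.3,   60.8]), [5.0, 5.0])
{'clock': 1.0, 'qpos': array([ 1.1,  0.3, -0.2,  1.1,  0. ,  1.4]), 'qd': array([-0., -0., -0.,  0., -0.,  0.]), 'effort': array([ -0. , -44.3,  26.3,   0. ,  -0. ,  -0. ]), 'eef_pos': array([174. , 521.8, 231.3]), 'orientation': array([ 0.2,  1. ,  0. , -0. ]), 'wrist_force': array([-0.6,  0.6,  0.3]), 'moment': array([0., 0., 0.]), 'opening': 0.99355385346529}
[[-0.9  0.3 -0. ]
 [ 0.3  0.9  0. ]
 [ 0.   0.  -1. ]]
```

View pics.

Run:
```python
import cv2
s=cv2.imread('pics/s0.png');t=cv2.imread('pics/t0.png')
cv2.imwrite('pics/t0c.png',cv2.resize(t[110:260,230:430],None,fx=4,fy=4,interpolation=cv2.INTER_CUBIC))
cv2.imwrite('pics/s0c.png',cv2.resize(s[150:300,230:430],None,fx=4,fy=4,interpolation=cv2.INTER_CUBIC))
```

```text
(no output)
```

View pics/t0c.png

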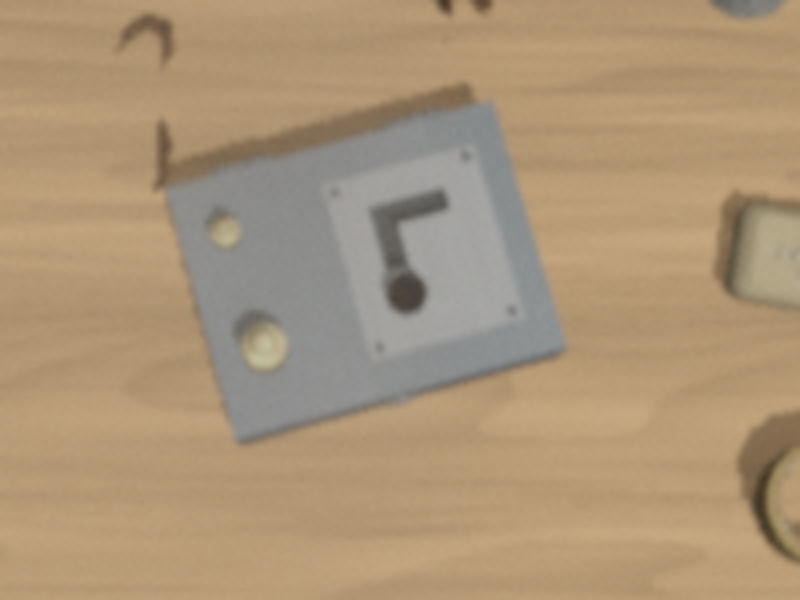

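View pics/s0c.png

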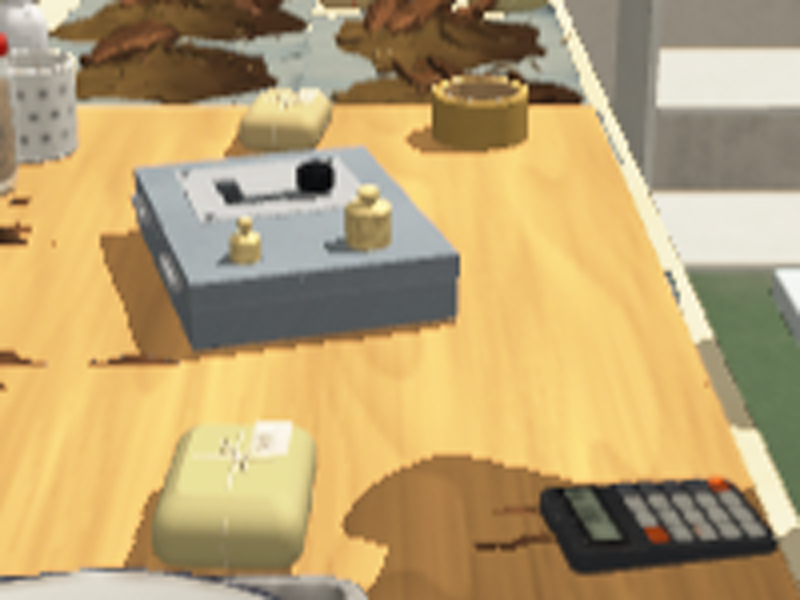

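View pics/t0.png

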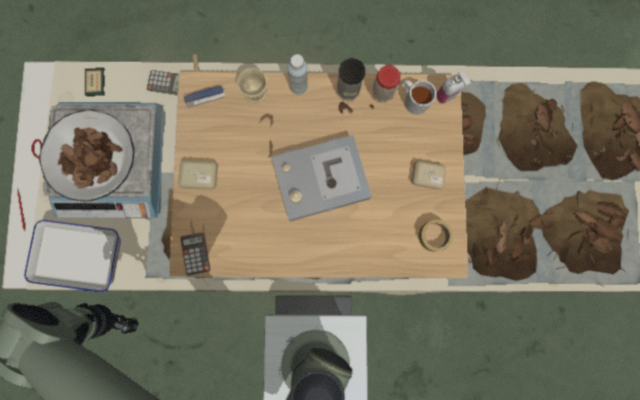

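View pics/s0.png

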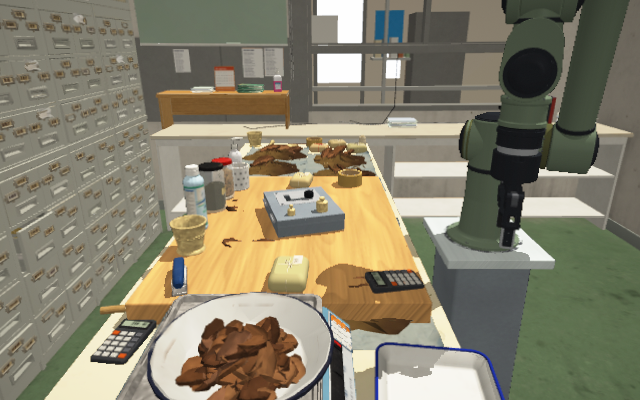

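```bash
cat > fit.py <<'E'
from h import *
from scipy.optimize import least_squares
np.set_printoptions(precision=1,suppress=True)
s=cam('side');t=cam('top')
off=lambda x,y,u,v:((x+.5)/4-.5+u,(y+.5)/4-.5+v)
# (box point, crop px)
B=[(100,130,58),(100,-130,58),(-100,-130,58),(70,15,58),(70,-105,58),(-70,15,58)]
T=[(168,187),(493,103),(565,348),(322,185),(474,147),(370,358)]
S=[(187,285),(135,172),(365,148)]
top=np.array([off(*p,230,110) for p in T]);sid=np.array([off(*p,230,150) for p in S])
BS=[(100,130,58),(100,-130,58),(-100,-130,58),(-100,130,58)];sid=np.vstack([sid,off(460,257,230,150)])
def X(q,b): return np.array(b,float)@R.from_euler('z',q[3]).as_matrix().T+q[:3]
f=lambda q:np.r_[(proj(t,X(q,B))-top).ravel(),(proj(s,X(q,BS))-sid).ravel()]
q=least_squares(f,[575,-20,55,.27],x_scale=[10,10,10,.1],loss='soft_l1').x
g=lambda r:f([r[0],r[1],55,r[2]])
r=least_squares(g,[575,-20,.27],x_scale=[10,10,.1],loss='soft_l1').x
print('free',q,q[3],'fixed z',r,r[2]);print(f(q).reshape(-1,2).T);print(g(r).reshape(-1,2).T)
kt=off(406,292,230,110);ks=off(316,177,230,150)
k,e=tri((t,kt),(s,ks));print('knob tri',k,e,'top@127..138',onz(t,kt,127),onz(t,kt,138))
q=np.r_[r[:2],55,r[2]]
inv=lambda p:(p-q[:3])@R.from_euler('z',q[3]).as_matrix()
print('knob in box',inv(onz(t,kt,130)),inv(k))
c=off(382,212,230,110);print('corner seen in box',inv(onz(t,c,111)))
o=ctrl.get_obs();M=R.from_quat(o['orientation']).as_matrix();print('tcp box',inv(o['eef_pos']),'tool x angle',np.degrees(np.arctan2(M[1,0],M[0,0])),o['qpos'])
# candidate targets
P=o['eef_pos']
for n,b in dict(start=(-80,-23,100),).items():
    w=X(q,[b])[0];print(n,w,'tool shift',M.T@(w-P))
E
python3 fit.py
```

```text
free [572.6 -13.7  54.5   0.3] 0.27082089714798807 fixed z [572.5 -13.6   0.3] 0.2705620190830461
[[-0.6  0.2  0.4 -0.  -0.2  0.1 -0.2 -0.2 -0.4 -0.6]
 [ 0.1 -0.3  0.6  0.3 -0.1  1.   0.4 -0.8  0.   0. ]]
[[-0.6  0.2  0.3 -0.1 -0.2  0.1 -0.2 -0.2 -0.3 -0.6]
 [ 0.1 -0.3  0.6  0.3 -0.1  1.   0.3 -0.9 -0.1 -0.1]]
knob tri [550.  -43.8 129.5] [1.5, 1.5] top@127..138 [552.  -43.9 127. ] [550.  -43.4 138. ]
knob in box [-28.3 -23.5  75. ] [-29.7 -23.1  74.5]
corner seen in box [ 39.2 -24.2  56. ]
tcp box [-241.   622.4  176.3] tool x angle 161.55904530587998 [ 1.1  0.3 -0.2  1.1 -0.   1.4]
start [501.6 -57.1 155. ] tool shift [-493.9 -445.5   76.3]
```

```bash
python3 -m inch '-.06 -.054 0 -.07 -1; -.12 -.108 0 -.14 -1; -.18 -.162 0 -.21 -1; -.24 -.216 0 -.28 -1; -.29 -.262 0 -.35 -1; -.34 -.307 0 -.42 -1; -.39 -.352 0 -.50 -1; -.44 -.397 0 -.592 -1' 20
cat > where.py <<'E'
from h import *
import sys
np.set_printoptions(precision=1,suppress=True)
q=np.array([572.5,-13.6,55,.2706]);Rb=R.from_euler('z',q[3]).as_matrix()
def where(b=None):
    o=ctrl.get_obs();M=R.from_quat(o['orientation']).as_matrix()
    print('t',o['clock'],'tcp box',(o['eef_pos']-q[:3])@Rb,'yaw err',np.degrees(np.arctan2(M[1,0],M[0,0])-q[3])%360-180,'F',o['wrist_force']@Rb,'op',o['opening'])
    if b: w=Rb@np.array(b)+q[:3];print('tool shift m',np.round((M.T@(w-o['eef_pos']))/1000,4))
if __name__=='__main__': where([float(a) for a in sys.argv[1:]] or None)
E
python3 where.py -80 -23 110
```

```text
clock: 2.1
eef_pos: [421.1, 84.7, 231.7]
orientation: [-0.136, 0.991, 0.0, 0.001]
wrist_force: [0.9, 1.4, -0.1]
opening: -0.001
t 2.1 tcp box [-119.6  135.2  176.7] yaw err 0.13629745310305452 F [ 1.2  1.1 -0.1] op -0.0014608981502623932
tool shift m [-0.  -0.2  0.1]
```

```bash
sed -i 's/precision=1/precision=4/' where.py; python3 -m inch '-.02 -.05 0 0 -1; -.04 -.10 .02 0 -1; -.04 -.14 .04 0 -1; -.04 -.158 .06 0 -1; -.04 -.158 .06 0 -1; -.04 -.158 .06 0 -1'; python3 where.py -80 -23 64
python3 - <<'E'
from h import *
t=cam('top');s=cam('side')
a=cv2.resize(t['color'][110:260,230:430],None,fx=3,fy=3);b=cv2.resize(s['color'][100:250,230:430],None,fx=3,fy=3)
cv2.imwrite('pics/a1.png',cv2.resize(np.vstack([a,b]),(400,600))[:,:,::-1])
E
```

```text
clock: 2.85
eef_pos: [500.8, -54.4, 171.9]
orientation: [-0.135, 0.991, 0.0, 0.0]
wrist_force: [-0.2, -0.4, 1.1]
opening: -0.004
t 2.85 tcp box [-79.9538 -20.1357 116.8736] yaw err 0.0031181985732189332 F [-0.2939 -0.3543  1.1475] op -0.003628402070713528
tool shift m [ 0.0001 -0.0029  0.0529]
```

View pics/a1.png

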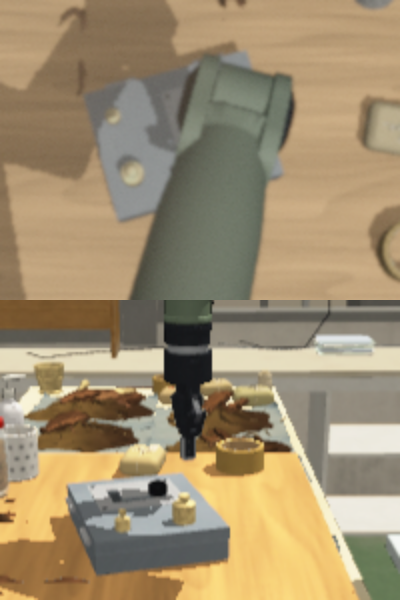

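The side view shows the shut fingers above the lid's front edge, in front of the knob (about 158,488 in the combined picture). The arm hides the knob from the top camera. Next I lower the tool.

```bash
python3 -m inch '0 -.003 .02 0 -1; 0 -.003 .038 0 -1; 0 -.003 .048 0 -1; 0 -.003 .052 0 -1; 0 -.003 .052 0 -1'; python3 where.py -57 -23 65
python3 - <<'E'
from h import *
s=cam('side')
cv2.imwrite('pics/a2.png',cv2.resize(s['color'][160:250,250:370],None,fx=6,fy=6,interpolation=2)[:,:,::-1])
E
```

```text
clock: 3.58
eef_pos: [501.9, -57.7, 119.6]
orientation: [-0.135, 0.991, -0.0, 0.0]
wrist_force: [-0.3, 0.1, 0.4]
opening: 0.005
t 3.575 tcp box [-79.8306 -23.6156  64.6239] yaw err 0.0012514682047708447 F [-0.2223  0.2151  0.4223] op 0.00475569337727158
tool shift m [-0.0228  0.0006 -0.0004]
```

View pics/a2.png

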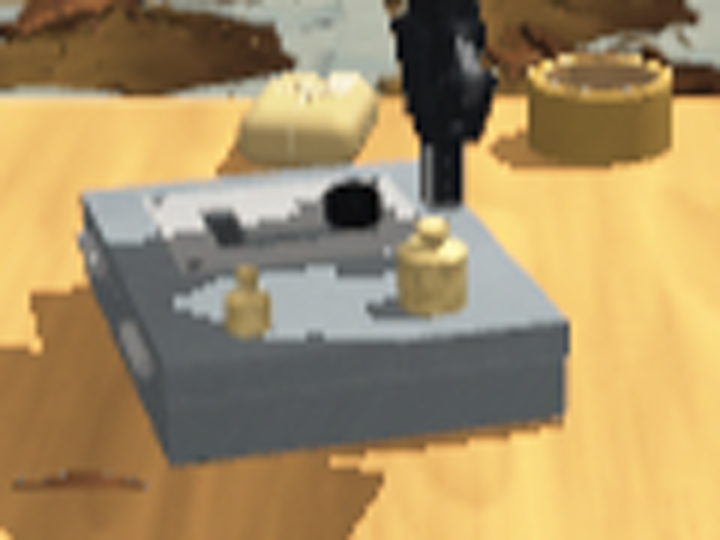

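The fingertips (about 440,200) stand in front of the knob (352,205), just above the lid and clear of the big weight. Now the push along the slot.

```bash
python3 -m inch '-.012 0 0 0 -1; -.022 0 0 0 -1; -.031 0 0 0 -1; -.040 0 0 0 -1; -.050 0 0 0 -1; -.060 0 0 0 -1; -.070 0 0 0 -1; -.078 0 0 0 -1'; python3 where.py 9 -23 65
python3 - <<'E'
from h import *
s=cam('side')
cv2.imwrite('pics/a3.png',cv2.resize(s['color'][160:250,250:370],None,fx=6,fy=6,interpolation=2)[:,:,::-1])
E
```

```text
clock: 4.62
eef_pos: [577.6, -36.8, 119.2]
orientation: [-0.135, 0.991, 0.0, 0.0]
wrist_force: [-2.7, -0.2, 1.8]
opening: 0.0
t 4.625 tcp box [ -1.3233 -23.7458  64.1768] yaw err -0.01412455462127582 F [-2.6107  0.504   1.8366] op 0.00033117562337559546
tool shift m [-0.0103  0.0007 -0.0008]
```

View pics/a3.png

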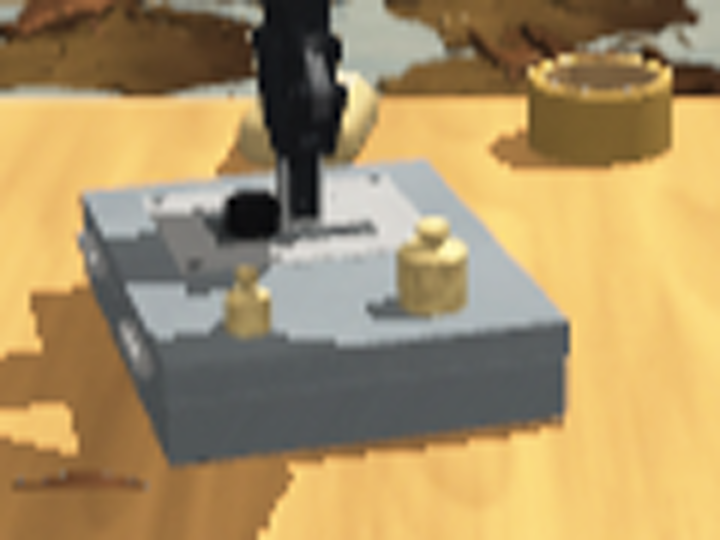

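The knob (252,213) is moving ahead of the fingers at about 3 N. I continue to the corner in small steps, watching the force.

```bash
python3 -m inch '-.004 0 0 0 -1; -.007 0 0 0 -1; -.007 0 0 0 -1' ; python3 where.py; python3 -m inch '-.002 0 0 0 -1; -.002 0 0 0 -1'; python3 where.py
```

```text
clock: 5.05
eef_pos: [584.0, -35.1, 119.2]
orientation: [-0.135, 0.991, 0.0, 0.0]
wrist_force: [-0.1, 0.1, 0.6]
opening: 0.001
t 5.05 tcp box [  5.3293 -23.7454  64.2348] yaw err -0.02104429930494689 F [-0.0406  0.0759  0.5953] op 0.0008935054302475957
clock: 5.3
eef_pos: [585.6, -34.6, 119.2]
orientation: [-0.135, 0.991, 0.0, 0.0]
wrist_force: [-1.4, -0.1, -0.1]
opening: -0.003
t 5.3 tcp box [  6.9905 -23.7765  64.2366] yaw err -0.0227475821917551 F [-1.4068  0.2451 -0.1251] op -0.002926387582343049
```

```bash
for i in 1 2; do python3 -m inch '-.001 0 0 0 -1; -.0015 0 0 0 -1; -.0015 0 0 0 -1' >/dev/null; python3 where.py; done
python3 - <<'E'
from h import *
s=cam('side')
cv2.imwrite('pics/a4.png',cv2.resize(s['color'][160:250,250:370],None,fx=6,fy=6,interpolation=2)[:,:,::-1])
E
```

```text
t 5.675 tcp box [  8.4178 -23.7629  64.2553] yaw err -0.023781893617240257 F [-1.8818 -0.6913  0.8558] op -0.0011877683192358472
t 6.05 tcp box [ 10.0126 -23.7699  64.2423] yaw err -0.021339370596081153 F [-1.306  -0.9031 -0.2048] op -0.0032752707072760774
```

View pics/a4.png

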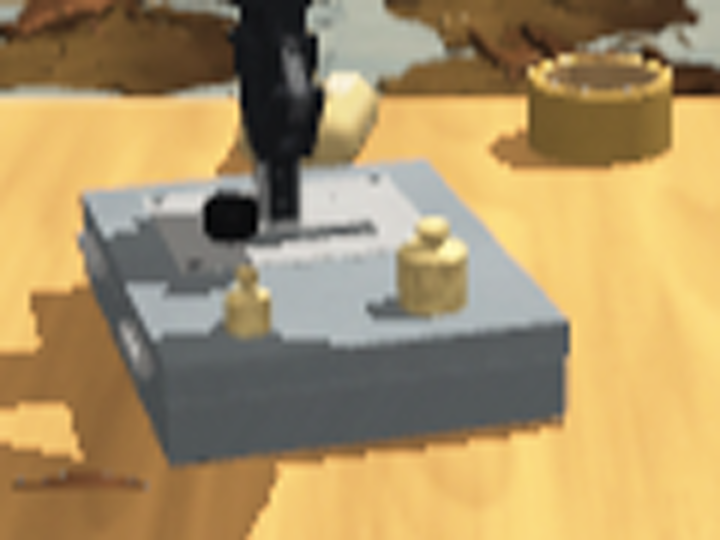

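```bash
for i in 1; do python3 -m inch '-.001 0 0 0 -1; -.0015 0 0 0 -1; -.0015 0 0 0 -1' >/dev/null; python3 where.py; done
python3 -m inch '-.0005 0 0 0 -1; -.001 0 0 0 -1; -.001 0 0 0 -1' ; python3 where.py
```

```text
t 6.475 tcp box [ 11.1247 -23.7615  64.2767] yaw err -0.023792968099229483 F [-3.1171 -0.3809  0.9428] op 0.000658318300086423
clock: 6.85
eef_pos: [589.7, -33.5, 119.3]
orientation: [-0.135, 0.991, -0.0, -0.001]
wrist_force: [-6.3, -1.3, 4.4]
opening: -0.001
t 6.85 tcp box [ 11.2311 -23.748   64.278 ] yaw err -0.038304297339806226 F [-6.4394  0.4724  4.3694] op -0.000925619914221165
```

```bash
python3 -m inch '-.0005 0 0 0 -1; -.001 0 0 0 -1; -.001 0 0 0 -1' ; python3 where.py
```

```text
clock: 7.22
eef_pos: [589.8, -33.4, 119.3]
orientation: [-0.134, 0.991, -0.0, -0.002]
wrist_force: [-8.0, -2.1, 7.1]
opening: -0.002
t 7.225 tcp box [ 11.3352 -23.7433  64.3078] yaw err -0.04890028088433951 F [-8.3002  0.1549  7.0859] op -0.001589731428285815
```

The force rises and the motion stops at TCP box x 11.3, so the knob is against the end of the long branch. Now I go round to the knob's left side.

```bash
python3 -m inch '.008 0 0 0 -1; .015 0 0 0 -1; .015 .02 0 0 -1; .015 .045 0 0 -1; .005 .045 0 0 -1; -.010 .045 0 0 -1; -.023 .045 0 0 -1; -.023 .045 0 0 -1' ; python3 where.py 35 21 64
python3 - <<'E'
from h import *
s=cam('side');t=cam('top')
cv2.imwrite('pics/a5.png',cv2.resize(s['color'][160:250,250:370],None,fx=6,fy=6,interpolation=2)[:,:,::-1])
E
```

```text
clock: 8.22
eef_pos: [603.2, 16.7, 119.2]
orientation: [-0.135, 0.991, -0.0, 0.0]
wrist_force: [0.4, -0.2, -0.0]
opening: 0.0
t 8.225 tcp box [37.6593 21.0333 64.1818] yaw err -0.0010109802567512816 F [ 0.3646 -0.3382 -0.0079] op 0.0003841794754930597
tool shift m [ 0.0027 -0.      0.0002]
```

View pics/a5.png

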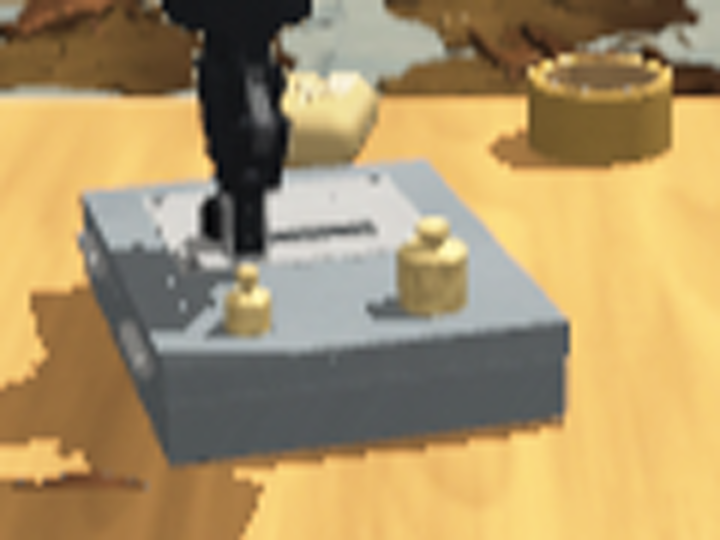

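The fingers (about 245,240) stand on the knob's left side and clear of the weights. Now I push down the short branch.

```bash
python3 -m inch '.002 -.007 0 0 -1; .002 -.014 0 0 -1; .002 -.020 0 0 -1; .002 -.026 0 0 -1; .002 -.032 0 0 -1; .002 -.038 0 0 -1; .002 -.044 0 0 -1; .002 -.050 0 0 -1' >/dev/null; python3 where.py
python3 - <<'E'
from h import *
s=cam('side')
cv2.imwrite('pics/a6.png',cv2.resize(s['color'][160:250,250:370],None,fx=6,fy=6,interpolation=2)[:,:,::-1])
E
```

```text
t 9.325 tcp box [ 34.2595 -28.7016  64.3439] yaw err -0.004338369995593894 F [-1.4161  4.9304  4.3298] op -0.00495422864113218
```

View pics/a6.png

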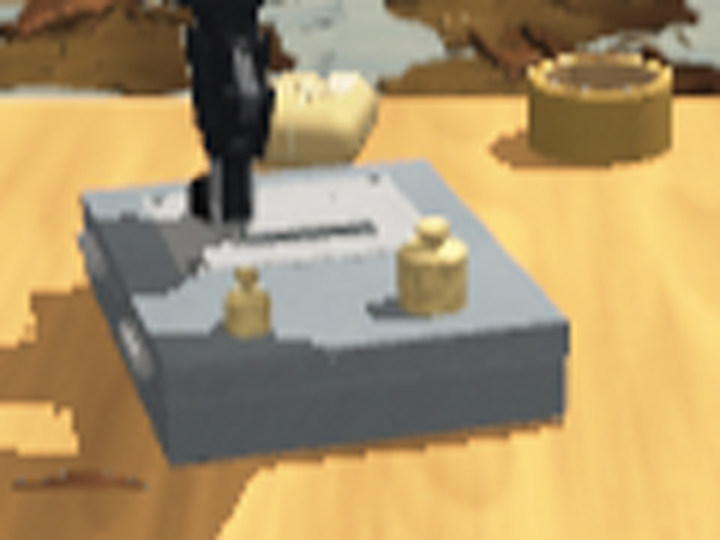

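```bash
python3 -m inch '0 -.003 0 0 -1; 0 -.006 0 0 -1; 0 -.006 0 0 -1' >/dev/null; python3 where.py; python3 -m inch '0 -.001 0 0 -1; 0 -.002 0 0 -1; 0 -.002 0 0 -1' >/dev/null; python3 where.py
python3 - <<'E'
from h import *
s=cam('side')
q=np.array([572.5,-13.6,55]);Rb=R.from_euler('z',.2706).as_matrix()
im=cv2.resize(s['color'][160:250,250:370],None,fx=6,fy=6,interpolation=2)[:,:,::-1].copy()
for b,c in [((35,-67,83),(0,0,255)),((35,-67,61),(0,0,255)),((35,-23,58),(0,255,0)),((35,-67,58),(0,255,0))]:
    u=(proj(s,Rb@np.array(b,float)+q)[0]-[250,160])*6; cv2.circle(im,tuple(int(v) for v in u),3,c,-1)
cv2.imwrite('pics/a7.png',im)
E
```

```text
t 9.75 tcp box [ 34.3701 -35.1351  64.2489] yaw err -0.04149221130714409 F [-1.7669  2.9974  2.6675] op -0.0016714559610765702
t 10.125 tcp box [ 34.3956 -36.8019  64.2622] yaw err -0.019956702125796255 F [-1.6199  3.7592  3.1853] op -0.00039543686794732446
```

View pics/a7.png

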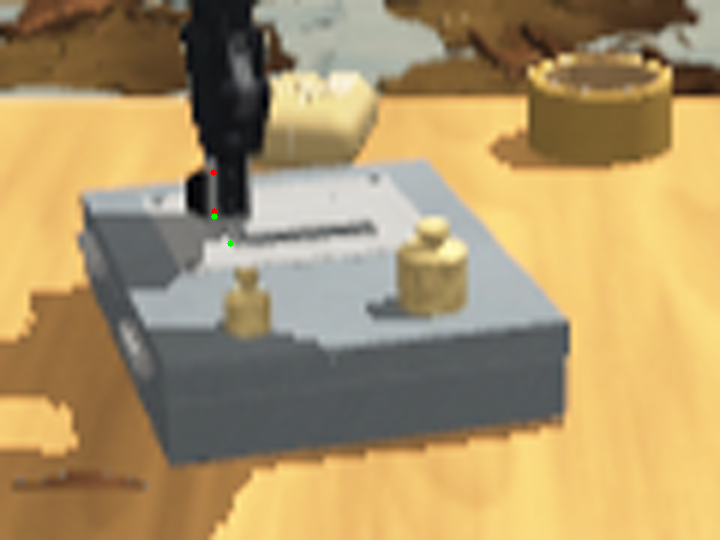

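```bash
for i in 1; do python3 -m inch '0 -.0015 0 0 -1; 0 -.002 0 0 -1; 0 -.002 0 0 -1' >/dev/null; python3 where.py; done; python3 -m inch '0 -.001 0 0 -1; 0 -.0015 0 0 -1; 0 -.0015 0 0 -1' >/dev/null; python3 where.py
```

```text
t 10.55 tcp box [ 34.4125 -38.2954  64.3299] yaw err -0.006517036199397808 F [-2.2655  4.9897  4.3203] op -0.0015778083362175288
t 10.925 tcp box [ 34.4101 -38.5667  64.4582] yaw err 0.03602740398576998 F [-1.4421  8.8023  6.6306] op -0.003617791583501322
```

```bash
python3 -m inch '0 -.001 0 0 -1; 0 -.002 0 0 -1; 0 -.002 0 0 -1' >/dev/null; python3 where.py; python3 -m inch '0 -.001 0 0 -1; 0 -.002 0 0 -1; 0 -.002 0 0 -1' >/dev/null; python3 where.py
```

```text
t 11.3 tcp box [ 34.4124 -38.8934  64.6226] yaw err 0.09471281871719839 F [-2.0351 12.5022  8.7641] op 0.0031476325388845824
t 11.675 tcp box [ 34.4443 -39.2205  64.828 ] yaw err 0.15461814809970065 F [-3.1748 17.5782 10.9018] op -0.0028598618948951896
```

It is firmly against the stop. I back straight off, lift and clear the view.

```bash
python3 -m inch '0 .010 0 0 -1; 0 .020 0 0 -1; 0 .032 0 0 -1; 0 .032 -.03 0 -1; 0 .032 -.08 0 -1; 0 .032 -.12 0 -1; .04 .05 -.12 0 -1; .08 .09 -.12 0 -1'>/dev/null; python3 -m inch '.04 .04 0 0 -1; .08 .08 0 0 -1; .10 .13 0 0 -1; .10 .18 0 0 -1; .10 .23 0 0 -1; .10 .25 0 0 -1; .10 .25 0 0 -1' ; python3 where.py
cat > look.py <<'E'
from h import *
s=cam('side','s9.png');t=cam('top','t9.png')
q=np.array([572.5,-13.6,55]);Rb=R.from_euler('z',.2706).as_matrix()
ims=[]
for p,r0,c0 in ((t,135,265),(s,160,250)):
    im=cv2.resize(p['color'][r0:r0+90,c0:c0+120],None,fx=5,fy=5,interpolation=2)[:,:,::-1].copy()
    for b in [(35,-67,83),(35,-67,58),(35,-23,58)]:
        u=(proj(p,Rb@np.array(b,float)+q)[0]-[c0-.5,r0-.5])*5; cv2.circle(im,tuple(int(v) for v in u),2,(0,0,255),-1)
    ims.append(im[:300])
cv2.imwrite('pics/a9.png',np.vstack(ims))
m=[ctrl.mark_of('knob',p) for p in (s,t)];print(m)
if all(m):
    k,e=tri((s,m[0][0]['at']),(t,m[1][0]['at']));print(k,e,(k-q)@Rb,'by top view',(onz(t,m[1][0]['at'],127)-q)@Rb)
E
python3 look.py
```

```text
clock: 13.55
eef_pos: [352.9, 233.5, 239.3]
orientation: [-0.136, 0.991, -0.0, 0.0]
wrist_force: [0.1, -0.1, -0.6]
opening: -0.0
t 13.55 tcp box [-145.5518  296.8062  184.2781] yaw err 0.14966360049257332 F [ 0.102  -0.0935 -0.5897] op -0.00024070106774581995
[[], [{'at': [339.4, 157.6], 'conf': 0.59}]]
```

View pics/a9.png

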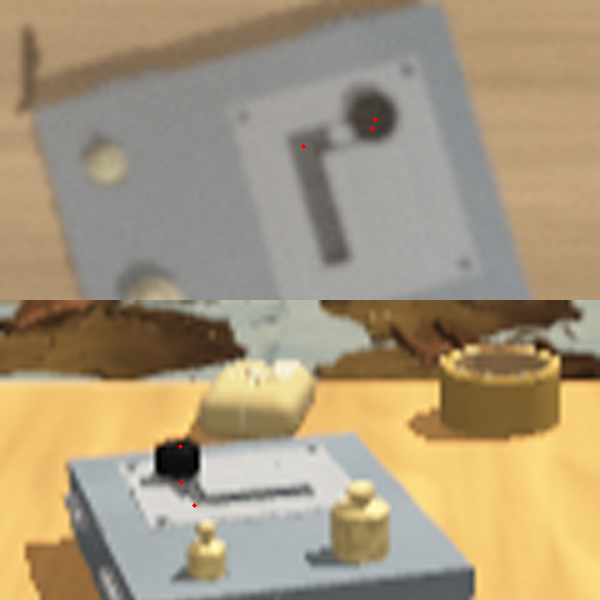

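Run:
```python
from h import *
np.set_printoptions(precision=1,suppress=True)
q=np.array([572.5,-13.6,55]);Rb=R.from_euler('z',.2706).as_matrix()
for f,c in (('t0.png',(332,183)),('t9.png',(339,158))):
    t=cam('top');g=255-cv2.imread('pics/'+f,0)[c[1]-8:c[1]+9,c[0]-8:c[0]+9].astype(float)
    w=np.clip(g-165,0,None);yy,xx=np.mgrid[c[1]-8:c[1]+9,c[0]-8:c[0]+9]
    m=((w*xx).sum()/w.sum(),(w*yy).sum()/w.sum());print(f,m,(onz(t,m,135)-q)@Rb)
s=cam('side');im=cv2.imread('pics/s9.png',0)
```

```text
t0.png (np.float64(331.232602478551), np.float64(182.67588179218302)) [-29.4 -23.3  80. ]
t9.png (np.float64(339.0676132521974), np.float64(157.86815415821502)) [ 37.4 -66.2  80. ]
```

```bash
python3 -c "
from rig import ctrl
print(ctrl.close_job())"
```

```text
the job is handed in; nothing more can be done
None
```

The lockbox is bolted: the knob is at the closed end of the short branch, and I handed the job in after about 14 s on the robot's clock, against the 40 s limit. I pushed it only with the outside of the shut fingers: first along the long branch to the corner, then sideways from its left.

**Stops:** At both ends the motion stopped and the force rose, to about 8 N at the corner and about 18 N (wrist sideways force) at the end of the short branch.

**Final position:** With the arm backed off, the top camera put the knob at box x 37.4, y −66.2 mm. The target is x 35, y −67 mm. The x difference is about the slot's play plus the camera error. The knob stood upright in both views.

**Bystanders:** The weights, and the packet and tape roll that showed in the last close-ups, looked undisturbed. I did not measure them or check the other packet again at the end.

**Checks that failed or disagreed:**
- The network did not find the knob in the last side picture, so its final position was measured from the top view only, with the side view as a check by eye.
- The first network points were up to about 8 mm off between the two views. I used a fit to the box's corners instead, which agreed to about 1 pixel.
- The corner stop came about 2 mm further on than I had worked out beforehand.

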